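Load the bench shaker in sample order

ROBOT

A 6-joint arm with a two-finger parallel gripper is mounted at the origin on the work surface. World frame = base frame: x ahead of the robot, y to its left, z up, the work surface at z = 0. Lengths are in m, angles in rad, forces in N, time in s.
With the tool pointing down it reaches from about 0.35 to 0.975 m from the base axis. Payload 4.9 kg.
Tool frame: the origin (TCP) lies at the very end of the fingers, on their centre line; the grasp point (between the pads) lies ctrl.grip_point_offset behind it (ctrl.grip_point_offset is the distance from the TCP to the grasp point, in m); z points along the fingers, y is the line along which they close (so a half turn about z gives the same grasp; the last joint's range is limited). The gripper opens to 85 mm and grips with 20 to 120 N. Pads are 22 mm wide; open, the fingers measure 114 mm over their backs; the gripper's body (76 mm by 85 mm) begins 54 mm behind the grasp point. The pads swing forward as they close: fully open they stand 13 mm farther back than shut.
Start: joints at [1.122, 0.053, 1.613, -0, 1.476, -0.119], TCP at [0.202, 0.591, 0.231] pointing down, gripper open.
Joint ranges: [-3.01, 3.01], [-1.01, 2.22], [0.06, 2.58], [-1.02, 4.17], [0.09, 2.62], [-3.14, 3.14]. Speed limits (rad/s): [2.57, 2.57, 3.14, 3.14, 3.14, 3.14].

INTERFACE

Orientations are given as a rotation vector (axis times angle).
In Python, from station import ctrl gives the robot as it stands. The module is installed in compiled form; this text tells all that it offers.
- The arm moves only by the tool drive_tool, never from a script. Its argument "steps" is a list of rows, each an object with "translation": the shift along the tool's x, y, z normalised to -1 to 1, where 1 is 4 cm, a list of three; "angular": the turn, a rotation vector about the tool's x, y, z normalised to -1 to 1, where 1 is 8 degrees, a list of three; "gripper": the opening, from 0 (shut) to 1 (fully open). In form: [{"translation": [dx, dy, dz], "angular": [wx, wy, wz], "gripper": gripper}, ...]. A call has 1 to 8 rows; each row shifts and turns the commanded pose from where the row before left it, along the tool's axes as they then stand; what a row does not reach is not made up. A row lasts 1/8 s, in which the tool goes at most 62.5 mm and 10.7 degrees, less where a joint would pass 70% of its speed; a pose out of reach is approached as far as the arm can. A call with a number of a shift or a turn outside -1 to 1 is refused whole. A call with a gripper value outside its range is refused whole. The fingers move at their own pace and stop on an object; "force" is the grip in N (left out, the last holds). Time passes only in rows, so rows that do not move let the fingers close. It gives the time, the measured TCP pose, the force, the opening and the grip force at its end, in the units of the state.
- ctrl.get_obs(): the state, without advancing time (a new reading comes with each control period).
- ctrl.get_image(name): name is "side" or "top" or "wrist"; returns a dict with "color" (420x560x3 uint8, red, green, blue), "depth" (420x560 float32, m along the optical axis (not along the pixel's ray), 0 where there is no reading), "fx", "fy", "cx", "cy" (pixels), "R" (3x3) and "t" (3): a world point X has camera coordinates R X + t. Camera axes: x right, y down, z forward; pixel columns grow to the right and rows downward; lengths in m; the calibration is good to about 2 mm. The wrist camera is an equidistant fisheye: a pixel r from the principal point sees the ray r / f radians off the axis. A picture is of the moment at which its call begins.
- ctrl.finish_job(): hands the job in; it is judged then, once.
The state is a dict: "t": time; "q": joint angles; "dq": joint speeds; "effort": joint torques, N m; "tool_pos": TCP position; "tool_rot": TCP orientation; "contact_force": force on the tool from outside, world axes, zero at the start; "wrist_torque": the same for the moment, N m; "opening": finger opening in m; "grip_force": force on a finger pad.
Only numpy, scipy, OpenCV 4.12 (cv2) and the standard library are available. Lean on these libraries where they do the work, as an engineer would, in place of code of your own. Each camera call takes 0.05 s, during which the arm holds its last target. There are 200 camera calls.

TASK

The four red-capped white containers stand in the front row of the grey rack, each in front of the vegetable cup it was prepared from. Load them all into the tray of the bench shaker, one to a place and in the same left-to-right order as they now stand in the rack, so that each can still be matched to its cup. Set each one down upright on the tray floor without dropping it or knocking any over, and leave the sample cups standing in their compartments.

Things in the scene. Friction and masses are not known exactly. Their poses are not given: they have to be found in the camera images.
- square_bottle: White plastic bottle of square section, 46 x 46 mm to 66 mm up; round red screw cap 30 mm across, from 80 to 104 mm (its top) above the underside. Rigid, closed, 0.1 to 0.25 kg; hold it by the cap from above. Origin: centre of the underside, z up. Starts in a front-row compartment of the rack, underside 6 mm above the bench.
- slim_bottle: White plastic round bottle, slimmest and tallest: 40 mm across to 78 mm up; round red screw cap 24 mm across, from 94 to 118 mm (its top) above the underside. Rigid, closed, 0.1 to 0.25 kg; hold it by the cap from above. Origin: centre of the underside, z up. Starts in a front-row compartment of the rack, underside 6 mm above the bench.
- wide_jar: White plastic round wide-mouth jar, the lowest: 51 mm across; round red screw cap 50 mm across, from 64 to 88 mm (its top) above the underside. Rigid, closed, 0.1 to 0.25 kg; hold it by the cap from above. Origin: centre of the underside, z up. Starts in a front-row compartment of the rack, underside 6 mm above the bench.
- conical_flask: White plastic conical flask: base 52 mm across, neck 25 mm across from 64 mm up; round red screw cap 30 mm across, from 86 to 110 mm (its top) above the underside. Rigid, closed, 0.1 to 0.25 kg; hold it by the cap from above. Origin: centre of the underside, z up. Starts in a front-row compartment of the rack, underside 6 mm above the bench.
- cup_a: Clear lidded cup of cut vegetables, 51 mm across, 50 mm tall, loose, 60 g; the four cups look alike. Stands in the rack's back row directly behind the square bottle at the start and stays there. Origin: centre of the underside, z up.
- cup_b: Clear lidded cup of cut vegetables, 51 mm across, 50 mm tall, loose, 60 g; the four cups look alike. Stands in the rack's back row directly behind the slim bottle at the start and stays there. Origin: centre of the underside, z up.
- cup_c: Clear lidded cup of cut vegetables, 51 mm across, 50 mm tall, loose, 60 g; the four cups look alike. Stands in the rack's back row directly behind the wide jar at the start and stays there. Origin: centre of the underside, z up.
- cup_d: Clear lidded cup of cut vegetables, 51 mm across, 50 mm tall, loose, 60 g; the four cups look alike. Stands in the rack's back row directly behind the conical flask at the start and stays there. Origin: centre of the underside, z up.
- rack: Grey plastic rack, 152 x 300 mm, fixed. Two rows of four open compartments 70 mm square inside, walls 4 mm thick; floor 6 mm, wall tops 32 mm above the bench. Origin: centre of the underside; x away from the robot, y along the rows to the robot's left. Compartment centres: x = -37 mm (front row: containers), +37 mm (back row: cups); y = -111, -37, 37, 111 mm.
- shaker: White bench shaker, 330 mm wide, 181 mm deep, off and fixed. On top a metal tray: one row of four open places 70 mm square inside, lined in black, walls 4 mm thick; tray floor 56 mm, wall tops 80 mm above the bench. Origin: at bench level under the tray's middle; x away from the robot, y along the row to the robot's left. Place centres: x = 0; y = -111, -37, 37, 111 mm.
Things that resemble listed ones, but are neither listed nor needed, are in the scene too. Leave any black or green look-alike of the slim_bottle alone. What is shaped like the conical_flask but brown is not meant.

How it is judged:
At the end, for the whole second after the job is handed in: Each container stands released and at rest, upright within 7 degrees, on the floor of the shaker place of the same number from the left as the compartment it came from, within 16 mm of its centre in x and y (5 mm in height); every cup is upright, within 30 mm of its start (x of square_bottle in the frame of shaker between -0.016 and 0.016 m and z of square_bottle in the frame of shaker between 0.052 and 0.062 m and angle between each of square_bottle, slim_bottle, wide_jar, conical_flask's own z axis and vertical below 0.12 rad and linear speed of each of square_bottle, slim_bottle, wide_jar, conical_flask below 0.02 m/s and angular speed of each of square_bottle, slim_bottle, wide_jar, conical_flask below 0.2 rad/s and contact force between each of square_bottle, slim_bottle, wide_jar, conical_flask and the fingers below 0.05 N and ((y of cup_a in the frame of rack between -0.141 and -0.081 m and y of square_bottle in the frame of shaker between -0.127 and -0.095 m) or (y of cup_a in the frame of rack between -0.067 and -0.007 m and y of square_bottle in the frame of shaker between -0.053 and -0.021 m) or (y of cup_a in the frame of rack between 0.007 and 0.067 m and y of square_bottle in the frame of shaker between 0.021 and 0.053 m) or (y of cup_a in the frame of rack between 0.081 and 0.141 m and y of square_bottle in the frame of shaker between 0.095 and 0.127 m)) and angle between each of cup_a, cup_b, cup_c, cup_d's own z axis and vertical below 0.15 rad and distance of each of cup_a, cup_b, cup_c, cup_d from where it was at the start of the episode below 0.03 m and x of slim_bottle in the frame of shaker between -0.016 and 0.016 m and z of slim_bottle in the frame of shaker between 0.052 and 0.062 m and ((y of cup_b in the frame of rack between -0.141 and -0.081 m and y of slim_bottle in the frame of shaker between -0.127 and -0.095 m) or (y of cup_b in the frame of rack between -0.067 and -0.007 m and y of slim_bottle in the frame of shaker between -0.053 and -0.021 m) or (y of cup_b in the frame of rack between 0.007 and 0.067 m and y of slim_bottle in the frame of shaker between 0.021 and 0.053 m) or (y of cup_b in the frame of rack between 0.081 and 0.141 m and y of slim_bottle in the frame of shaker between 0.095 and 0.127 m)) and x of wide_jar in the frame of shaker between -0.016 and 0.016 m and z of wide_jar in the frame of shaker between 0.052 and 0.062 m and ((y of cup_c in the frame of rack between -0.141 and -0.081 m and y of wide_jar in the frame of shaker between -0.127 and -0.095 m) or (y of cup_c in the frame of rack between -0.067 and -0.007 m and y of wide_jar in the frame of shaker between -0.053 and -0.021 m) or (y of cup_c in the frame of rack between 0.007 and 0.067 m and y of wide_jar in the frame of shaker between 0.021 and 0.053 m) or (y of cup_c in the frame of rack between 0.081 and 0.141 m and y of wide_jar in the frame of shaker between 0.095 and 0.127 m)) and x of conical_flask in the frame of shaker between -0.016 and 0.016 m and z of conical_flask in the frame of shaker between 0.052 and 0.062 m and ((y of cup_d in the frame of rack between -0.141 and -0.081 m and y of conical_flask in the frame of shaker between -0.127 and -0.095 m) or (y of cup_d in the frame of rack between -0.067 and -0.007 m and y of conical_flask in the frame of shaker between -0.053 and -0.021 m) or (y of cup_d in the frame of rack between 0.007 and 0.067 m and y of conical_flask in the frame of shaker between 0.021 and 0.053 m) or (y of cup_d in the frame of rack between 0.081 and 0.141 m and y of conical_flask in the frame of shaker between 0.095 and 0.127 m))); the robot touches nothing.
It fails at once if the square bottle is dropped, thrown or knocked over (loose from the fingers and faster than 0.7 m/s, or tilted by more than 60 degrees) ((contact force between square_bottle and the fingers below 0.05 N and linear speed of square_bottle above 0.7 m/s) or angle between square_bottle's own z axis and vertical above 1.05 rad).
It fails at once if the slim bottle is dropped, thrown or knocked over (loose from the fingers and faster than 0.7 m/s, or tilted by more than 60 degrees) ((contact force between slim_bottle and the fingers below 0.05 N and linear speed of slim_bottle above 0.7 m/s) or angle between slim_bottle's own z axis and vertical above 1.05 rad).
It fails at once if the wide jar is dropped, thrown or knocked over (loose from the fingers and faster than 0.7 m/s, or tilted by more than 60 degrees) ((contact force between wide_jar and the fingers below 0.05 N and linear speed of wide_jar above 0.7 m/s) or angle between wide_jar's own z axis and vertical above 1.05 rad).
It fails at once if the conical flask is dropped, thrown or knocked over (loose from the fingers and faster than 0.7 m/s, or tilted by more than 60 degrees) ((contact force between conical_flask and the fingers below 0.05 N and linear speed of conical_flask above 0.7 m/s) or angle between conical_flask's own z axis and vertical above 1.05 rad).
It fails at once if a sample cup is tipped or taken out of its compartment (angle between any of cup_a, cup_b, cup_c, cup_d's own z axis and vertical above 0.6 rad or height (world z) of any of cup_a, cup_b, cup_c, cup_d above 0.04 m).
It also fails if it takes over 106 s, if anything falls off the work surface, if the arm or the gripper's body presses on something with over 40 N, if the wrist force passes 120 N, or if a joint passes its speed limit or range.

## Working session

There is one attempt and no reset: what is moved stays moved. The work goes in short steps, Python scripts to look and compute and a tool call to move; the robot and the scene stay as the last step left them, time stands still between calls to the robot, and variables do not carry over. Pictures are saved under pics/ and viewed, at most 14 in all, crops included, and the job is handed in when it is done.

Besides the shell and the picture viewer there is one more tool, called after "Request:" in YAML: its name, and indented under it one key for each argument. drive_tool: Moves the arm, as the interface text tells. Its arguments: {"type":"object","properties":{"steps":{"type":"array"},"force":{"type":"number"}},"required":["steps"]}

```bash
mkdir -p pics
python3 - <<'E'
from station import ctrl
import cv2,numpy as np,pickle
o=ctrl.get_obs();print(o,ctrl.grip_point_offset)
d={}
for n in("top","side"):
    d[n]=ctrl.get_image(n);cv2.imwrite(f"pics/{n}0.png",d[n]["color"][...,::-1])
    print(n,d[n]["R"].round(3).tolist(),d[n]["t"],d[n]["fx"],d[n]["cx"],d[n]["cy"])
pickle.dump(d,open("d.pkl","wb"))
E
```

```text
{'t': 0.0, 'q': array([ 1.12202580e+00,  5.33939679e-02,  1.61431498e+00,  9.61565772e-06,
        1.47597536e+00, -1.18965261e-01]), 'dq': array([-0.00010497,  0.00048049, -0.00048044,  0.00011517,  0.00206787,
       -0.00134584]), 'effort': array([-1.66911414e-03, -3.93698430e+01, -3.70160973e+01, -3.61849980e-04,
        7.31302847e-03,  1.29316536e-06]), 'tool_pos': array([0.20211507, 0.5907566 , 0.23002747]), 'tool_rot': array([-0.51561567, -3.09838616,  0.00314927]), 'contact_force': array([ 0.15021213, -0.01787737,  0.38363608]), 'wrist_torque': array([ 0.0005733 , -0.0084481 ,  0.00851574]), 'grip_force': 0.0, 'opening': 0.085044441935882} 0.0187
top [[-0.016, -1.0, -0.001], [-0.993, 0.016, -0.121], [0.121, -0.001, -0.993]] [-0.02511681  0.46711509  1.00168639] 384.02735330057703 281.0803582273518 209.12314837018215
side [[0.943, -0.334, -0.012], [-0.174, -0.46, -0.871], [0.285, 0.823, -0.492]] [-0.47977504  0.12553215  0.98332408] 387.4379382326428 278.38874367561226 216.96725938112732
```

View pics/top0.png

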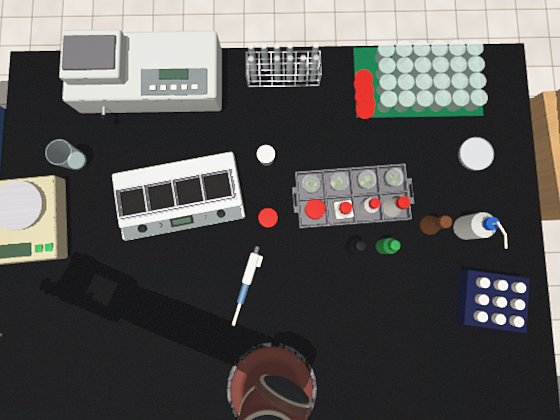

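View pics/side0.png

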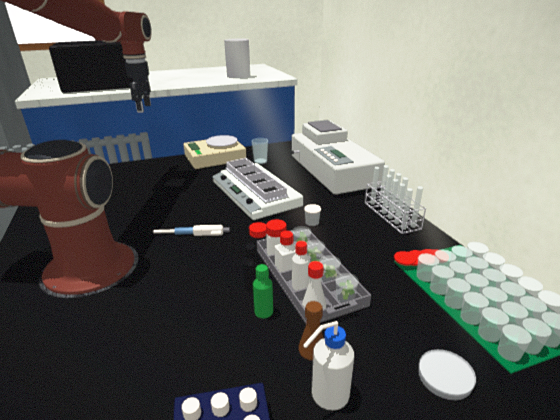

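The top view shows the shaker at about (178,195) and the rack at about (353,195). The front row, left to right, is wide jar (315,209), square (345,208), slim (375,203) and flask (403,202). A loose red lid lies at (268,217). In the side view, green, black and brown look-alikes stand in front of the rack.

```bash
cat > h.py <<'E'
import numpy as np,cv2
def pts(im):
    v,u=np.mgrid[:420,:560];z=im["depth"]
    c=np.stack([(u-im["cx"])/im["fx"]*z,(v-im["cy"])/im["fy"]*z,z],-1)
    return (c-im["t"])@im["R"]
def ray(im,u,v,z):
    R=im["R"];C=-R.T@im["t"];d=R.T@np.array([(u-im["cx"])/im["fx"],(v-im["cy"])/im["fy"],1]);return C+d*(z-C[2])/d[2]
def red(im):
    c=im["color"].astype(int);return (c[...,0]>120)&(c[...,1]<70)&(c[...,2]<70)
E
python3 - <<'E'
from h import *
import pickle
d=pickle.load(open("d.pkl","rb"))
for n in d:
    im=d[n];P=pts(im);m=red(im)&(P[...,2]>.05)&(P[...,2]<.16)
    k,l,s,c=cv2.connectedComponentsWithStats(m.astype(np.uint8))
    for i in range(1,k):
        if s[i,4]<15: continue
        q=P[l==i];zt=np.percentile(q[:,2],90);tp=q[q[:,2]>zt-.006]
        print(n,c[i].round(),s[i,4],"ztop",zt.round(4),"mid",((tp.min(0)+tp.max(0))/2).round(4),"ext",np.ptp(tp,axis=0).round(3), tp.mean(0).round(4))
im=d["top"];P=pts(im);r=np.zeros((420,560),bool)
# shaker tray: dark liner pixels
g=im["color"].max(2)
r[150:240,105:250]=1
m=(r&(g<60)&(P[...,2]>.045)&(P[...,2]<.085)).astype(np.uint8)
k,l,s,c=cv2.connectedComponentsWithStats(m)
for i in range(1,k):
    if s[i,4]>60:
        q=P[l==i];b=cv2.minAreaRect((q[:,:2]*1000).astype(np.float32));print("liner",c[i].round(),s[i,4],q.mean(0).round(4),np.median(q[:,2]),b)
r[:]=0;r[155:235,285:420]=1
m=r&(P[...,2]>.024)&(P[...,2]<.038)&(np.ptp(im["color"].astype(int),axis=2)<25)
q=P[m];print("rack",len(q),cv2.minAreaRect((q[:,:2]*1000).astype(np.float32)))
cv2.imwrite("pics/c1.png",cv2.resize(im["color"][145:245,105:425,::-1],(800,250),interpolation=cv2.INTER_CUBIC))
E
```

```text
top [402. 202.] 134 ztop 0.1164 mid [ 0.468  -0.3345  0.115 ] ext [0.027 0.027 0.008] [ 0.4686 -0.334   0.1145]
top [315. 208.] 270 ztop 0.0946 mid [ 0.4593 -0.1168  0.0933] ext [0.049 0.048 0.008] [ 0.4602 -0.1184  0.0927]
top [374. 203.] 84 ztop 0.124 mid [ 0.467  -0.2621  0.1223] ext [0.02  0.024 0.007] [ 0.4673 -0.2615  0.1223]
top [345. 207.] 106 ztop 0.1106 mid [ 0.4586 -0.1923  0.1087] ext [0.028 0.027 0.007] [ 0.4591 -0.1922  0.1085]
side [279. 231.] 449 ztop 0.1104 mid [ 0.4594 -0.1926  0.1085] ext [0.026 0.031 0.008] [ 0.4595 -0.1966  0.1097]
side [301. 248.] 130 ztop 0.1252 mid [ 0.4679 -0.2678  0.1229] ext [0.021 0.022 0.007] [ 0.4672 -0.2676  0.1235]
side [315. 270.] 213 ztop 0.1173 mid [ 0.4701 -0.3378  0.1149] ext [0.027 0.026 0.007] [ 0.469  -0.3394  0.1159]
liner [217. 186.] 554 [0.5281 0.1353 0.0555] 0.05543107255249938 ((528.2315063476562, 135.3369598388672), (61.746368408203125, 63.320770263671875), 9.289578437805176)
liner [189. 191.] 540 [0.5152 0.2092 0.0555] 0.05550979896030875 ((515.5076293945312, 209.40194702148438), (61.736148834228516, 62.220794677734375), 9.880535125732422)
liner [161. 196.] 531 [0.5021 0.2827 0.0555] 0.055552149725130194 ((502.4980163574219, 282.4106750488281), (61.760276794433594, 60.711936950683594), 9.935968399047852)
liner [132. 202.] 515 [0.4895 0.3565 0.0555] 0.05541381062171984 ((489.77490234375, 356.765625), (62.52167510986328, 58.96837615966797), 10.07418441772461)
rack 1419 ((500.9647216796875, -226.51736450195312), (152.2931365966797, 323.6072692871094), 3.5044264793395996)
```

View pics/c1.png

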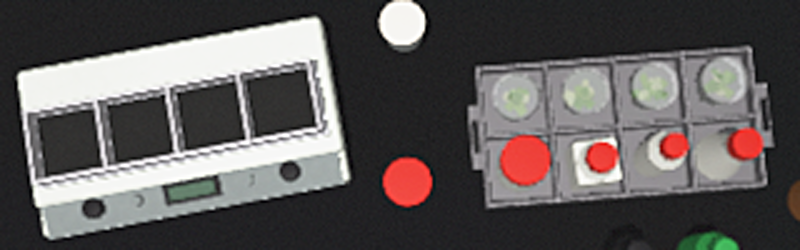

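Request:
drive_tool:
  steps:
    - {"translation":[0,0,0],"angular":[0,0,1],"gripper":1}
    - {"translation":[0,0,0],"angular":[0,0,1],"gripper":1}
    - {"translation":[0,0,0],"angular":[0,0,1],"gripper":1}
    - {"translation":[0,0,0],"angular":[0,0,1],"gripper":1}
    - {"translation":[0,0,0],"angular":[0,0,1],"gripper":1}
    - {"translation":[0,0,0],"angular":[0,0,1],"gripper":1}
    - {"translation":[0,0,0],"angular":[0,0,1],"gripper":1}
    - {"translation":[0,0,0],"angular":[0,0,1],"gripper":1}
  force: 60

```text
t: 1.1
tool_pos: [0.2022, 0.591, 0.2306]
tool_rot: [2.085, 2.35, -0.002]
contact_force: [0.2, 0.6, 0.9]
opening: 0.0853
grip_force: 0.0
```

Request:
drive_tool:
  steps:
    - {"translation":[0,0,0],"angular":[0,0,0.89],"gripper":1}
    - {"translation":[0,0,0],"angular":[0,0,0],"gripper":1}

```text
t: 1.35
tool_pos: [0.2022, 0.591, 0.2307]
tool_rot: [2.22, 2.223, -0.002]
contact_force: [-0.9, 0.0, 0.1]
opening: 0.0855
grip_force: 0.0
```

Request:
drive_tool:
  steps:
    - {"translation":[-0.9,0.8,0],"angular":[0,0,0],"gripper":1}
    - {"translation":[-0.9,0.8,0],"angular":[0,0,0],"gripper":1}
    - {"translation":[-0.9,0.8,0],"angular":[0,0,0],"gripper":1}
    - {"translation":[-0.9,0.8,0],"angular":[0,0,0],"gripper":1}
    - {"translation":[-0.9,0.8,0],"angular":[0,0,0],"gripper":1}
    - {"translation":[-0.9,0.8,0],"angular":[0,0,0],"gripper":1}
    - {"translation":[-0.9,0.8,0],"angular":[0,0,0],"gripper":1}
    - {"translation":[-0.9,0.8,0],"angular":[0,0,0],"gripper":1}

```text
t: 2.35
tool_pos: [0.4591, 0.3019, 0.2311]
tool_rot: [-2.219, -2.224, -0.0]
contact_force: [0.3, 0.3, -0.4]
opening: 0.0855
grip_force: 0.0
```

Request:
drive_tool:
  steps:
    - {"translation":[-1,0,0],"angular":[0,0,0],"gripper":1}
    - {"translation":[-1,0,0],"angular":[0,0,0],"gripper":1}
    - {"translation":[-1,0,0],"angular":[0,0,0],"gripper":1}
    - {"translation":[-1,0,0],"angular":[0,0,0],"gripper":1}
    - {"translation":[-1,0,0],"angular":[0,0,0],"gripper":1}
    - {"translation":[-1,0,0],"angular":[0,0,0],"gripper":1}
    - {"translation":[-1,0,0],"angular":[0,0,0],"gripper":1}
    - {"translation":[-1,0,0],"angular":[0,0,0],"gripper":1}

```text
t: 3.35
tool_pos: [0.4579, -0.018, 0.2312]
tool_rot: [2.219, 2.224, 0.0]
contact_force: [0.6, 0.3, 0.6]
opening: 0.0855
grip_force: 0.0
```

Request:
drive_tool:
  steps:
    - {"translation":[-1,0,0],"angular":[0,0,0],"gripper":1}
    - {"translation":[-0.7,0,0],"angular":[0,0,0],"gripper":1}
    - {"translation":[0,0,0.5],"angular":[0,0,0],"gripper":1}
    - {"translation":[0,0,0],"angular":[0,0,0],"gripper":1}

```text
t: 3.85
tool_pos: [0.4566, -0.0837, 0.2083]
tool_rot: [-2.217, -2.219, 0.003]
contact_force: [0.3, -1.2, 0.0]
opening: 0.0853
grip_force: 0.0
```

Request:
drive_tool:
  steps:
    - {"translation":[-0.85,0.1,0],"angular":[0,0,0],"gripper":1}
    - {"translation":[0,0,1],"angular":[0,0,0],"gripper":1}
    - {"translation":[0,0,1],"angular":[0,0,0],"gripper":1}
    - {"translation":[0,0,0],"angular":[0,0,0],"gripper":1}

```text
t: 4.35
tool_pos: [0.4595, -0.1165, 0.1275]
tool_rot: [-2.214, -2.218, 0.005]
contact_force: [0.7, 0.2, 0.1]
opening: 0.0858
grip_force: 0.0
```

Run:
```python
from station import ctrl
from h import *
for n in("top","side","wrist"):
    im=ctrl.get_image(n);cv2.imwrite(f"pics/{n}1.png",im["color"][...,::-1])
a=[cv2.imread(f"pics/{n}1.png") for n in("side","wrist")]
cv2.imwrite("pics/m1.png",np.hstack([cv2.resize(a[0][150:330,200:400],(400,360)),cv2.resize(a[1],(400,300))[0:300] if 0 else cv2.copyMakeBorder(cv2.resize(a[1],(400,300)),0,60,0,0,0)]))
```

```text
(no output)
```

View pics/m1.png

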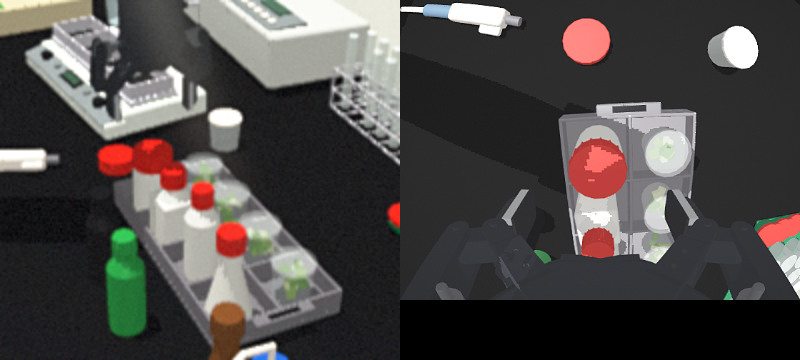

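The side view shows the fingers straddling the jar cap at about (150,150). In the wrist view the cap at (597,168) sits midway between the pads at (515,205) and (685,205). Aligned, so I'll descend.

Request:
drive_tool:
  steps:
    - {"translation":[0,0,0.7],"angular":[0,0,0],"gripper":1}
    - {"translation":[0,0,0.7],"angular":[0,0,0],"gripper":1}
    - {"translation":[0,0,0],"angular":[0,0,0],"gripper":1}
    - {"translation":[0,0,0],"angular":[0,0,0],"gripper":0}
    - {"translation":[0,0,0],"angular":[0,0,0],"gripper":0}
    - {"translation":[0,0,0],"angular":[0,0,0],"gripper":0}
    - {"translation":[0,0,0],"angular":[0,0,0],"gripper":0}

```text
t: 5.38
tool_pos: [0.4636, -0.1195, 0.078]
tool_rot: [2.219, 2.219, 0.001]
contact_force: [-2.2, 0.8, 7.1]
opening: 0.0474
grip_force: 61.1
```

Request:
drive_tool:
  steps:
    - {"translation":[0,0,0],"angular":[0,0,0],"gripper":0}
    - {"translation":[0,0,-0.3],"angular":[0,0,0],"gripper":0}
    - {"translation":[0,0,-0.5],"angular":[0,0,0],"gripper":0}
    - {"translation":[0,0,-0.7],"angular":[0,0,0],"gripper":0}
    - {"translation":[0,0,-0.8],"angular":[0,0,0],"gripper":0}
    - {"translation":[0,0,-0.8],"angular":[0,0,0],"gripper":0}
    - {"translation":[0,0,0],"angular":[0,0,0],"gripper":0}

```text
t: 6.25
tool_pos: [0.464, -0.1195, 0.203]
tool_rot: [2.217, 2.216, 0.004]
contact_force: [0.1, -1.5, -2.3]
opening: 0.0476
grip_force: 62.3
```

Run:
```python
from station import ctrl
from h import *
im=ctrl.get_image("side");cv2.imwrite("pics/s2.png",cv2.resize(im["color"][120:330,180:400,::-1],(660,630))[:600])
```

```text
(no output)
```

View pics/s2.png

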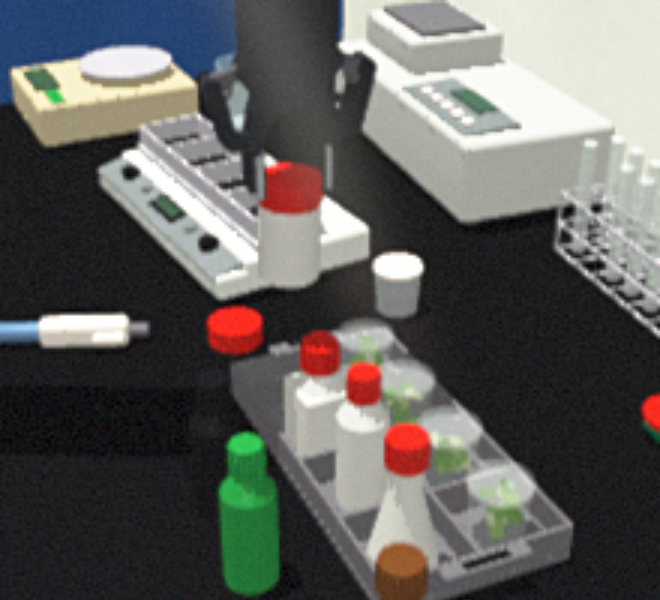

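The jar is held upright and clear of the rack, with its cap at about (290,190). I'll carry it to the left-most tray place.

Request:
drive_tool:
  steps:
    - {"translation":[0.3,0,0],"angular":[0,0,0],"gripper":0}
    - {"translation":[0.6,0,0],"angular":[0,0,0],"gripper":0}
    - {"translation":[1,0.1,0],"angular":[0,0,0],"gripper":0}
    - {"translation":[1,0.1,0],"angular":[0,0,0],"gripper":0}
    - {"translation":[1,0.1,0],"angular":[0,0,0],"gripper":0}
    - {"translation":[1,0.1,0],"angular":[0,0,0],"gripper":0}
    - {"translation":[1,0.1,0],"angular":[0,0,0],"gripper":0}
    - {"translation":[1,0.1,0],"angular":[0,0,0],"gripper":0}

```text
t: 7.3
tool_pos: [0.4847, 0.1591, 0.197]
tool_rot: [-2.219, -2.22, 0.005]
contact_force: [0.2, -1.1, -1.2]
opening: 0.0474
grip_force: 62.3
```

Request:
drive_tool:
  steps:
    - {"translation":[1,0,0],"angular":[0,0,0],"gripper":0}
    - {"translation":[1,0,0],"angular":[0,0,0],"gripper":0}
    - {"translation":[1,0,0],"angular":[0,0,0],"gripper":0}
    - {"translation":[1,0,0],"angular":[0,0,0],"gripper":0}
    - {"translation":[0.6,0,0],"angular":[0,0,0],"gripper":0}
    - {"translation":[0.3,0,0],"angular":[0,0,0],"gripper":0}
    - {"translation":[0,0,0],"angular":[0,0,0],"gripper":0}
    - {"translation":[0,0,0],"angular":[0,0,0],"gripper":0}

```text
t: 8.3
tool_pos: [0.4864, 0.3523, 0.1991]
tool_rot: [2.223, 2.22, -0.001]
contact_force: [-0.2, -0.1, -1.3]
opening: 0.0471
grip_force: 62.3
```

```bash
cat >> h.py <<'E'
def tray():
    from station import ctrl
    im=ctrl.get_image("top");P=pts(im);m=red(im)&(P[...,2]>.05)&(P[...,2]<.3)
    k,l,s,c=cv2.connectedComponentsWithStats(m.astype(np.uint8))
    for i in range(1,k):
        if s[i,4]<15: continue
        q=P[l==i];zt=np.percentile(q[:,2],90);tp=q[q[:,2]>zt-.006]
        print(c[i].round(),s[i,4],"ztop",zt.round(4),"mid",((tp.min(0)+tp.max(0))/2).round(4),tp.mean(0).round(4))
    return im
E
python3 - <<'E'
from h import *
im=tray();cv2.imwrite("pics/t3.png",cv2.resize(im["color"][130:260,90:270,::-1],(720,520)))
E
```

```text
[109. 193.] 309 ztop 0.216 mid [0.4847 0.3482 0.2144] [0.4863 0.3482 0.2144]
[402. 202.] 135 ztop 0.1165 mid [ 0.4681 -0.3351  0.1148] [ 0.4685 -0.3342  0.1144]
[374. 203.] 82 ztop 0.1243 mid [ 0.4668 -0.2628  0.1221] [ 0.4673 -0.2617  0.1224]
[345. 207.] 105 ztop 0.1106 mid [ 0.4588 -0.1932  0.1086] [ 0.4588 -0.1922  0.1086]
```

View pics/t3.png

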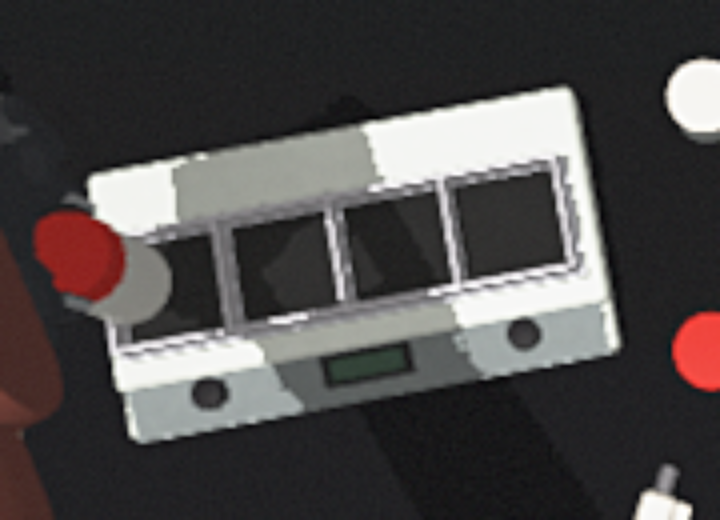

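The jar is hanging over the left-most place: cap at (.486,.348), underside about 0.128. I'll lower it.

Request:
drive_tool:
  steps:
    - {"translation":[0.08,0.05,0.3],"angular":[0,0,0],"gripper":0}
    - {"translation":[0,0,0.5],"angular":[0,0,0],"gripper":0}
    - {"translation":[0,0,0.5],"angular":[0,0,0],"gripper":0}
    - {"translation":[0,0,0.3],"angular":[0,0,0],"gripper":0}
    - {"translation":[0,0,0.1],"angular":[0,0,0],"gripper":0}
    - {"translation":[0,0,0],"angular":[0,0,0],"gripper":0}

```text
t: 9.1
tool_pos: [0.4884, 0.3565, 0.1312]
tool_rot: [-2.222, -2.221, 0.0]
contact_force: [-0.2, -0.3, -2.6]
opening: 0.0476
grip_force: 62.2
```

Underside is about 0.060; I'll ease it down to contact.

Request:
drive_tool:
  steps:
    - {"translation":[0,0,0.05],"angular":[0,0,0],"gripper":0}
    - {"translation":[0,0,0.05],"angular":[0,0,0],"gripper":0}
    - {"translation":[0,0,0],"angular":[0,0,0],"gripper":0}

```text
t: 9.48
tool_pos: [0.4888, 0.3567, 0.1282]
tool_rot: [2.221, 2.221, 0.002]
contact_force: [-0.1, -0.4, 0.2]
opening: 0.0475
grip_force: 62.5
```

Request:
drive_tool:
  steps:
    - {"translation":[0,0,0.03],"angular":[0,0,0],"gripper":0}
    - {"translation":[0,0,0],"angular":[0,0,0],"gripper":0.65}
    - {"translation":[0,0,0],"angular":[0,0,0],"gripper":0.8}
    - {"translation":[0,0,0],"angular":[0,0,0],"gripper":1}
    - {"translation":[0,0,-0.5],"angular":[0,0,0],"gripper":1}
    - {"translation":[0,0,-1],"angular":[0,0,0],"gripper":1}
    - {"translation":[0,0,-1],"angular":[0,0,0],"gripper":1}
    - {"translation":[-0.5,0,0],"angular":[0,0,0],"gripper":1}

```text
t: 10.48
tool_pos: [0.4907, 0.338, 0.2329]
tool_rot: [2.218, 2.221, 0.016]
contact_force: [0.1, 0.9, 0.1]
opening: 0.0854
grip_force: 0.0
```

Request:
drive_tool:
  steps:
    - {"translation":[-1,0,0],"angular":[0,0,0],"gripper":1}
    - {"translation":[-1,0,0],"angular":[0,0,0],"gripper":1}
    - {"translation":[-1,0,0],"angular":[0,0,0],"gripper":1}
    - {"translation":[-1,0,0],"angular":[0,0,0],"gripper":1}
    - {"translation":[-1,0,0],"angular":[0,0,0],"gripper":1}
    - {"translation":[-1,0,0],"angular":[0,0,0],"gripper":1}
    - {"translation":[-1,0,0],"angular":[0,0,0],"gripper":1}
    - {"translation":[-1,0,0],"angular":[0,0,0],"gripper":1}

```text
t: 11.48
tool_pos: [0.4876, 0.0148, 0.2261]
tool_rot: [-2.222, -2.221, 0.0]
contact_force: [-0.1, -1.4, -0.5]
opening: 0.0852
grip_force: 0.0
```

Run:
```python
from h import *
tray()
```

```text
[118. 199.] 341 ztop 0.1449 mid [0.4835 0.3574 0.1429] [0.4836 0.3571 0.1428]
[402. 202.] 134 ztop 0.1163 mid [ 0.4681 -0.3342  0.1142] [ 0.4684 -0.334   0.1144]
[374. 203.] 83 ztop 0.1244 mid [ 0.4666 -0.2623  0.1225] [ 0.4671 -0.2615  0.1226]
[345. 207.] 107 ztop 0.1108 mid [ 0.4585 -0.193   0.1088] [ 0.4592 -0.1925  0.1085]
[160. 411.] 26 ztop 0.2967 mid [0.0565 0.2005 0.2943] [0.0575 0.1999 0.2938]
```

Jar landed at (.484,.357), top at 0.144, so it stands on the tray floor. Next is the square bottle.

Request:
drive_tool:
  steps:
    - {"translation":[-1,-0.2,0],"angular":[0,0,0],"gripper":1}
    - {"translation":[-1,-0.2,0],"angular":[0,0,0],"gripper":1}
    - {"translation":[-1,-0.2,0],"angular":[0,0,0],"gripper":1}
    - {"translation":[-1,-0.12,0],"angular":[0,0,0],"gripper":1}
    - {"translation":[-0.9,0,0],"angular":[0,0,0],"gripper":1}
    - {"translation":[-0.28,0,0.5],"angular":[0,0,0],"gripper":1}
    - {"translation":[0,0,1],"angular":[0,0,0],"gripper":1}
    - {"translation":[0,0,0],"angular":[0,0,0],"gripper":1}

```text
t: 12.52
tool_pos: [0.4567, -0.1896, 0.1625]
tool_rot: [-2.217, -2.215, 0.003]
contact_force: [-0.3, -0.3, 0.2]
opening: 0.0858
grip_force: 0.0
```

Request:
drive_tool:
  steps:
    - {"translation":[-0.08,0.05,0.8],"angular":[0,0,0],"gripper":1}
    - {"translation":[0,0,0.8],"angular":[0,0,0],"gripper":1}
    - {"translation":[0,0,0.3],"angular":[0,0,0],"gripper":1}
    - {"translation":[0,0,0],"angular":[0,0,0],"gripper":0}
    - {"translation":[0,0,0],"angular":[0,0,0],"gripper":0}
    - {"translation":[0,0,0],"angular":[0,0,0],"gripper":0}
    - {"translation":[0,0,0],"angular":[0,0,0],"gripper":0}
    - {"translation":[0,0,0],"angular":[0,0,0],"gripper":0}

```text
t: 13.52
tool_pos: [0.4621, -0.1946, 0.0919]
tool_rot: [2.22, 2.22, 0.0]
contact_force: [-2.0, 0.6, 5.9]
opening: 0.0278
grip_force: 59.3
```

Request:
drive_tool:
  steps:
    - {"translation":[0,0,-0.3],"angular":[0,0,0],"gripper":0}
    - {"translation":[0,0,-0.5],"angular":[0,0,0],"gripper":0}
    - {"translation":[0,0,-0.8],"angular":[0,0,0],"gripper":0}
    - {"translation":[0,0,-0.8],"angular":[0,0,0],"gripper":0}
    - {"translation":[0,0,-0.6],"angular":[0,0,0],"gripper":0}
    - {"translation":[0.3,0,0],"angular":[0,0,0],"gripper":0}
    - {"translation":[0.6,0,0],"angular":[0,0,0],"gripper":0}
    - {"translation":[1,0.16,0],"angular":[0,0,0],"gripper":0}

```text
t: 14.52
tool_pos: [0.4667, -0.1168, 0.2082]
tool_rot: [-2.222, -2.217, 0.001]
contact_force: [0.5, 0.2, -1.3]
opening: 0.0277
grip_force: 59.6
```

Request:
drive_tool:
  steps:
    - {"translation":[1,0.1,0],"angular":[0,0,0],"gripper":0}
    - {"translation":[1,0.1,0],"angular":[0,0,0],"gripper":0}
    - {"translation":[1,0.1,0],"angular":[0,0,0],"gripper":0}
    - {"translation":[1,0.1,0],"angular":[0,0,0],"gripper":0}
    - {"translation":[1,0.1,0],"angular":[0,0,0],"gripper":0}
    - {"translation":[1,0.1,0],"angular":[0,0,0],"gripper":0}
    - {"translation":[1,0.1,0],"angular":[0,0,0],"gripper":0}
    - {"translation":[1,0.1,0],"angular":[0,0,0],"gripper":0}

```text
t: 15.52
tool_pos: [0.4983, 0.2038, 0.208]
tool_rot: [-2.22, -2.22, 0.004]
contact_force: [-0.1, -0.9, -1.1]
opening: 0.028
grip_force: 59.6
```

Request:
drive_tool:
  steps:
    - {"translation":[1,0,0],"angular":[0,0,0],"gripper":0}
    - {"translation":[0.6,0,0],"angular":[0,0,0],"gripper":0}
    - {"translation":[0.3,0,0],"angular":[0,0,0],"gripper":0}
    - {"translation":[0,0,0],"angular":[0,0,0],"gripper":0}
    - {"translation":[0,0,0],"angular":[0,0,0],"gripper":0}

```text
t: 16.15
tool_pos: [0.4997, 0.2773, 0.2097]
tool_rot: [2.223, 2.22, -0.001]
contact_force: [0.0, -0.8, -2.3]
opening: 0.028
grip_force: 59.6
```

Run:
```python
from h import *
im=tray()
from station import ctrl
s=ctrl.get_image("side")
# wall tops of tray: bright pixels in depth near z .08
P=pts(im);m=np.zeros((420,560),bool);m[150:240,105:250]=1;m&=(abs(P[...,2]-.080)<.004)&~red(im)
q=P[m];print(len(q),cv2.minAreaRect((q[:,:2]*1000).astype(np.float32)))
cv2.imwrite("pics/t4.png",np.vstack([cv2.resize(im["color"][140:240,100:250,::-1],(450,300)),cv2.resize(s["color"][130:230,190:340,::-1],(450,300))]))
```

```text
[141. 185.] 101 ztop 0.2281 mid [0.4995 0.2747 0.2262] [0.5004 0.2733 0.2264]
[402. 203.] 132 ztop 0.1165 mid [ 0.4681 -0.3341  0.1147] [ 0.4681 -0.3337  0.1145]
[374. 203.] 83 ztop 0.1241 mid [ 0.4666 -0.262   0.1219] [ 0.4674 -0.2615  0.1222]
402 ((512.04345703125, 211.60983276367188), (78.8239517211914, 237.6467742919922), 9.949410438537598)
```

View pics/t4.png

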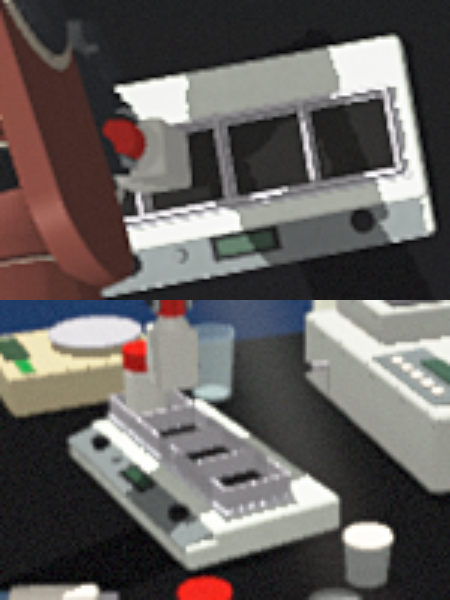

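The top view shows the square bottle above place 2 (cap at (125,140)), and the side view shows the jar standing in place 1. I'll check the tray centre from the wall tops in the first image.

Run:
```python
from h import *
import pickle
for n,b in(("top",(150,240,105,250)),("side",(140,220,200,310))):
    im=pickle.load(open("d.pkl","rb"))[n]
    P=pts(im);m=np.zeros((420,560),bool);m[b[0]:b[1],b[2]:b[3]]=1;m&=(P[...,2]>.074)&(P[...,2]<.086)
    q=P[m];r=cv2.minAreaRect((q[:,:2]*1000).astype(np.float32));print(n,len(q),np.median(q[:,2]),r)
```

```text
top 674 0.07828446516520463 ((506.6883239746094, 243.000732421875), (78.93592834472656, 301.51702880859375), 9.897648811340332)
side 712 0.07807183085386424 ((605.9373779296875, 388.27032470703125), (317.3409118652344, 583.6651000976562), 5.145197868347168)
```

Request:
drive_tool:
  steps:
    - {"translation":[0.1,0,0.3],"angular":[0,0,0],"gripper":0}
    - {"translation":[0,0,0.5],"angular":[0,0,0],"gripper":0}
    - {"translation":[0,0,0.5],"angular":[0,0,0],"gripper":0}
    - {"translation":[0,0,0.2],"angular":[0,0,0],"gripper":0}
    - {"translation":[0,0,0.1],"angular":[0,0,0],"gripper":0}
    - {"translation":[0,0,0.03],"angular":[0,0,0],"gripper":0}
    - {"translation":[0,0,0],"angular":[0,0,0],"gripper":0}

```text
t: 17.12
tool_pos: [0.5004, 0.2822, 0.1456]
tool_rot: [2.221, 2.221, 0.002]
contact_force: [-0.0, -0.8, -2.5]
opening: 0.0277
grip_force: 59.6
```

Underside about 0.0596.

Request:
drive_tool:
  steps:
    - {"translation":[0,0,0.05],"angular":[0,0,0],"gripper":0}
    - {"translation":[0,0,0.05],"angular":[0,0,0],"gripper":0}
    - {"translation":[0,0,0],"angular":[0,0,0],"gripper":0}

```text
t: 17.5
tool_pos: [0.5003, 0.2823, 0.142]
tool_rot: [2.221, 2.221, 0.002]
contact_force: [-1.2, -0.1, 2.3]
opening: 0.0278
grip_force: 60.1
```

Request:
drive_tool:
  steps:
    - {"translation":[0,0,0],"angular":[0,0,0],"gripper":0.45}
    - {"translation":[0,0,0],"angular":[0,0,0],"gripper":0.7}
    - {"translation":[0,0,0],"angular":[0,0,0],"gripper":1}
    - {"translation":[0,0,0],"angular":[0,0,0],"gripper":1}
    - {"translation":[0,0,-0.5],"angular":[0,0,0],"gripper":1}
    - {"translation":[0,0,-1],"angular":[0,0,0],"gripper":1}
    - {"translation":[0,0,-0.8],"angular":[0,0,0],"gripper":1}
    - {"translation":[-0.7,0,0],"angular":[0,0,0],"gripper":1}

```text
t: 18.5
tool_pos: [0.502, 0.2555, 0.2391]
tool_rot: [2.216, 2.221, 0.013]
contact_force: [0.4, 0.3, 0.9]
opening: 0.0852
grip_force: 0.0
```

Request:
drive_tool:
  steps:
    - {"translation":[-1,-0.1,0],"angular":[0,0,0],"gripper":1}
    - {"translation":[-1,-0.1,0],"angular":[0,0,0],"gripper":1}
    - {"translation":[-1,-0.1,0],"angular":[0,0,0],"gripper":1}
    - {"translation":[-1,-0.1,0],"angular":[0,0,0],"gripper":1}
    - {"translation":[-1,-0.1,0],"angular":[0,0,0],"gripper":1}
    - {"translation":[-1,-0.1,0],"angular":[0,0,0],"gripper":1}
    - {"translation":[-1,-0.1,0],"angular":[0,0,0],"gripper":1}
    - {"translation":[-1,-0.1,0],"angular":[0,0,0],"gripper":1}

```text
t: 19.5
tool_pos: [0.468, -0.0674, 0.2349]
tool_rot: [2.22, 2.219, 0.002]
contact_force: [0.1, -0.4, 0.4]
opening: 0.0853
grip_force: 0.0
```

Request:
drive_tool:
  steps:
    - {"translation":[-1,0,0],"angular":[0,0,0],"gripper":1}
    - {"translation":[-1,0,0],"angular":[0,0,0],"gripper":1}
    - {"translation":[-1,0,0],"angular":[0,0,0],"gripper":1}
    - {"translation":[-1,0,0],"angular":[0,0,0],"gripper":1}
    - {"translation":[-0.8,0,0],"angular":[0,0,0],"gripper":1}
    - {"translation":[0,0,0],"angular":[0,0,0],"gripper":1}
    - {"translation":[0,0,0],"angular":[0,0,0],"gripper":1}

```text
t: 20.38
tool_pos: [0.4679, -0.2577, 0.2339]
tool_rot: [2.221, 2.221, 0.001]
contact_force: [0.6, 0.4, -0.6]
opening: 0.0852
grip_force: 0.0
```

Run:
```python
from h import *
im=tray()
```

```text
[147. 192.] 134 ztop 0.1605 mid [0.4964 0.2825 0.159 ] [0.4965 0.2825 0.1586]
[118. 199.] 341 ztop 0.1449 mid [0.4836 0.3577 0.1439] [0.4835 0.3572 0.1428]
```

Request:
drive_tool:
  steps:
    - {"translation":[-0.13,0,0.5],"angular":[0,0,0],"gripper":1}
    - {"translation":[0,0,1],"angular":[0,0,0],"gripper":1}
    - {"translation":[0,0,1],"angular":[0,0,0],"gripper":1}
    - {"translation":[0,0,0.7],"angular":[0,0,0],"gripper":1}
    - {"translation":[0,0,0.15],"angular":[0,0,0],"gripper":1}
    - {"translation":[0,0,0],"angular":[0,0,0],"gripper":1}

```text
t: 21.18
tool_pos: [0.4677, -0.2628, 0.0986]
tool_rot: [-2.221, -2.221, 0.0]
contact_force: [1.1, -0.3, 1.2]
opening: 0.0854
grip_force: 0.0
```

Request:
drive_tool:
  steps:
    - {"translation":[0,0,0],"angular":[0,0,0],"gripper":0}
    - {"translation":[0,0,0],"angular":[0,0,0],"gripper":0}
    - {"translation":[0,0,0],"angular":[0,0,0],"gripper":0}
    - {"translation":[0,0,0],"angular":[0,0,0],"gripper":0}
    - {"translation":[0,0,0],"angular":[0,0,0],"gripper":0}
    - {"translation":[0,0,0],"angular":[0,0,0],"gripper":0}

```text
t: 21.92
tool_pos: [0.4684, -0.2636, 0.0998]
tool_rot: [2.221, 2.22, 0.0]
contact_force: [-0.1, -0.5, 5.1]
opening: 0.022
grip_force: 59.2
```

Request:
drive_tool:
  steps:
    - {"translation":[0,0,-0.3],"angular":[0,0,0],"gripper":0}
    - {"translation":[0,0,-0.5],"angular":[0,0,0],"gripper":0}
    - {"translation":[0,0,-0.8],"angular":[0,0,0],"gripper":0}
    - {"translation":[0,0,-0.8],"angular":[0,0,0],"gripper":0}
    - {"translation":[0,0,-0.6],"angular":[0,0,0],"gripper":0}
    - {"translation":[0.3,0,0],"angular":[0,0,0],"gripper":0}
    - {"translation":[0.6,0,0],"angular":[0,0,0],"gripper":0}
    - {"translation":[1,0.2,0],"angular":[0,0,0],"gripper":0}

```text
t: 22.92
tool_pos: [0.4748, -0.186, 0.2175]
tool_rot: [-2.222, -2.217, 0.001]
contact_force: [0.5, -0.5, -1.0]
opening: 0.0217
grip_force: 59.0
```

Request:
drive_tool:
  steps:
    - {"translation":[1,0.13,0],"angular":[0,0,0],"gripper":0}
    - {"translation":[1,0.13,0],"angular":[0,0,0],"gripper":0}
    - {"translation":[1,0.13,0],"angular":[0,0,0],"gripper":0}
    - {"translation":[1,0.13,0],"angular":[0,0,0],"gripper":0}
    - {"translation":[1,0.13,0],"angular":[0,0,0],"gripper":0}
    - {"translation":[1,0.13,0],"angular":[0,0,0],"gripper":0}
    - {"translation":[1,0.13,0],"angular":[0,0,0],"gripper":0}
    - {"translation":[1,0.13,0],"angular":[0,0,0],"gripper":0}

```text
t: 23.92
tool_pos: [0.5161, 0.1347, 0.2174]
tool_rot: [-2.22, -2.221, 0.003]
contact_force: [0.8, 0.4, -0.3]
opening: 0.0218
grip_force: 59.0
```

Request:
drive_tool:
  steps:
    - {"translation":[1,0,0],"angular":[0,0,0],"gripper":0}
    - {"translation":[0.6,0,0],"angular":[0,0,0],"gripper":0}
    - {"translation":[0.25,0,0],"angular":[0,0,0],"gripper":0}
    - {"translation":[0,0,0],"angular":[0,0,0],"gripper":0}
    - {"translation":[0,0,0],"angular":[0,0,0],"gripper":0}

```text
t: 24.55
tool_pos: [0.5173, 0.206, 0.2185]
tool_rot: [-2.223, -2.22, 0.001]
contact_force: [0.7, 0.1, -2.3]
opening: 0.0218
grip_force: 59.0
```

Run:
```python
from h import *
im=tray()
```

```text
[174. 176.] 25 ztop 0.2429 mid [0.5174 0.1974 0.2405] [0.5169 0.1972 0.2405]
[145. 191.] 76 ztop 0.1604 mid [0.4998 0.2873 0.1589] [0.499  0.2874 0.1586]
[120. 196.] 189 ztop 0.1447 mid [0.4906 0.3534 0.1433] [0.4912 0.3538 0.1428]
[402. 202.] 134 ztop 0.1167 mid [ 0.4682 -0.3338  0.1155] [ 0.4684 -0.3339  0.1146]
```

Request:
drive_tool:
  steps:
    - {"translation":[0,0,0.3],"angular":[0,0,0],"gripper":0}
    - {"translation":[0,0,0.5],"angular":[0,0,0],"gripper":0}
    - {"translation":[0,0,0.5],"angular":[0,0,0],"gripper":0}
    - {"translation":[0,0,0.2],"angular":[0,0,0],"gripper":0}
    - {"translation":[0,0,0.1],"angular":[0,0,0],"gripper":0}
    - {"translation":[0,0,0.05],"angular":[0,0,0],"gripper":0}
    - {"translation":[0,0,0],"angular":[0,0,0],"gripper":0}

```text
t: 25.48
tool_pos: [0.5179, 0.2069, 0.1535]
tool_rot: [2.221, 2.221, 0.001]
contact_force: [-0.0, 0.8, -1.8]
opening: 0.022
grip_force: 59.0
```

Request:
drive_tool:
  steps:
    - {"translation":[0,0,0.05],"angular":[0,0,0],"gripper":0}
    - {"translation":[0,0,0],"angular":[0,0,0],"gripper":0}

```text
t: 25.72
tool_pos: [0.5175, 0.2068, 0.1511]
tool_rot: [2.222, 2.221, 0.0]
contact_force: [0.0, 0.3, -1.3]
opening: 0.022
grip_force: 59.0
```

Request:
drive_tool:
  steps:
    - {"translation":[0,0,0.04],"angular":[0,0,0],"gripper":0}
    - {"translation":[0,0,0],"angular":[0,0,0],"gripper":0}

```text
t: 25.98
tool_pos: [0.5178, 0.2069, 0.1498]
tool_rot: [2.221, 2.221, 0.001]
contact_force: [0.6, 0.8, 0.3]
opening: 0.022
grip_force: 59.2
```

Request:
drive_tool:
  steps:
    - {"translation":[0,0,0.02],"angular":[0,0,0],"gripper":0.38}
    - {"translation":[0,0,0],"angular":[0,0,0],"gripper":0.7}
    - {"translation":[0,0,0],"angular":[0,0,0],"gripper":1}
    - {"translation":[0,0,0],"angular":[0,0,0],"gripper":1}
    - {"translation":[0,0,-0.5],"angular":[0,0,0],"gripper":1}
    - {"translation":[0,0,-1],"angular":[0,0,0],"gripper":1}
    - {"translation":[0,0,-0.8],"angular":[0,0,0],"gripper":1}
    - {"translation":[-0.7,0,0],"angular":[0,0,0],"gripper":1}

```text
t: 26.98
tool_pos: [0.5197, 0.18, 0.2467]
tool_rot: [2.216, 2.22, 0.012]
contact_force: [0.2, 0.2, 0.1]
opening: 0.0853
grip_force: 0.0
```

Request:
drive_tool:
  steps:
    - {"translation":[-1,-0.15,0],"angular":[0,0,0],"gripper":1}
    - {"translation":[-1,-0.15,0],"angular":[0,0,0],"gripper":1}
    - {"translation":[-1,-0.15,0],"angular":[0,0,0],"gripper":1}
    - {"translation":[-1,-0.15,0],"angular":[0,0,0],"gripper":1}
    - {"translation":[-1,-0.15,0],"angular":[0,0,0],"gripper":1}
    - {"translation":[-1,-0.15,0],"angular":[0,0,0],"gripper":1}
    - {"translation":[-1,-0.15,0],"angular":[0,0,0],"gripper":1}
    - {"translation":[-1,-0.15,0],"angular":[0,0,0],"gripper":1}

```text
t: 27.98
tool_pos: [0.4694, -0.1426, 0.2425]
tool_rot: [2.22, 2.219, 0.001]
contact_force: [0.4, 0.3, -0.8]
opening: 0.0856
grip_force: 0.0
```

Request:
drive_tool:
  steps:
    - {"translation":[-1,0,0],"angular":[0,0,0],"gripper":1}
    - {"translation":[-1,0,0],"angular":[0,0,0],"gripper":1}
    - {"translation":[-1,0,0],"angular":[0,0,0],"gripper":1}
    - {"translation":[-1,0,0],"angular":[0,0,0],"gripper":1}
    - {"translation":[-0.8,0,0],"angular":[0,0,0],"gripper":1}
    - {"translation":[0,0,0],"angular":[0,0,0],"gripper":1}
    - {"translation":[0,0,0],"angular":[0,0,0],"gripper":1}

```text
t: 28.85
tool_pos: [0.4695, -0.3329, 0.2415]
tool_rot: [2.221, 2.221, 0.001]
contact_force: [0.2, 0.8, -0.1]
opening: 0.0856
grip_force: 0.0
```

Run:
```python
from h import *
im=tray()
from station import ctrl
s=ctrl.get_image("side")["color"];cv2.imwrite("pics/s5.png",cv2.resize(s[100:330,180:400,::-1],(550,575)))
```

```text
[178. 182.] 84 ztop 0.1747 mid [0.5154 0.2069 0.1726] [0.5163 0.2066 0.1729]
[147. 192.] 132 ztop 0.1605 mid [0.4964 0.2831 0.1588] [0.4967 0.2825 0.1586]
[118. 199.] 339 ztop 0.1448 mid [0.4836 0.3573 0.1431] [0.4837 0.3571 0.1428]
[400. 200.] 46 ztop 0.1162 mid [ 0.4729 -0.33    0.1138] [ 0.4748 -0.3285  0.1144]
```

View pics/s5.png

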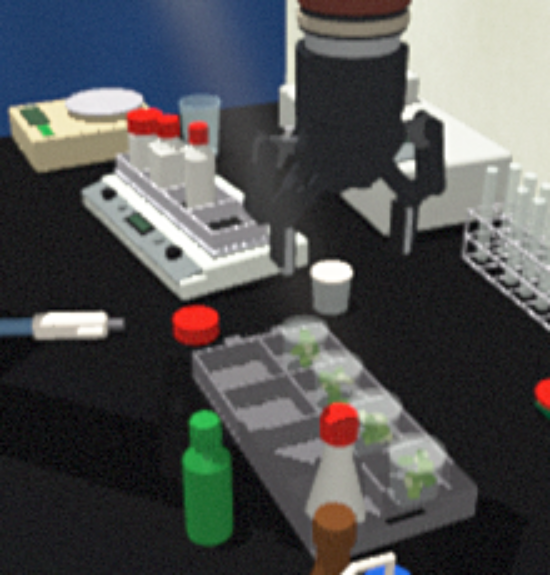

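Three containers stand in the tray at (140,120), (165,125) and (198,135), all four cups are in place, and the gripper is above the flask at (340,425). Next is the flask.

Request:
drive_tool:
  steps:
    - {"translation":[-0.05,0,0.5],"angular":[0,0,0],"gripper":1}
    - {"translation":[0,0,1],"angular":[0,0,0],"gripper":1}
    - {"translation":[0,0,1],"angular":[0,0,0],"gripper":1}
    - {"translation":[0,0,0.9],"angular":[0,0,0],"gripper":1}
    - {"translation":[0,0,0.4],"angular":[0,0,0],"gripper":1}
    - {"translation":[0,0,0],"angular":[0,0,0],"gripper":1}

```text
t: 29.7
tool_pos: [0.4686, -0.3341, 0.0868]
tool_rot: [-2.219, -2.219, 0.0]
contact_force: [0.3, -0.7, 0.2]
opening: 0.0852
grip_force: 0.0
```

Request:
drive_tool:
  steps:
    - {"translation":[0,0,0],"angular":[0,0,0],"gripper":0}
    - {"translation":[0,0,0],"angular":[0,0,0],"gripper":0}
    - {"translation":[0,0,0],"angular":[0,0,0],"gripper":0}
    - {"translation":[0,0,0],"angular":[0,0,0],"gripper":0}
    - {"translation":[0,0,0],"angular":[0,0,0],"gripper":0}
    - {"translation":[0,0,0],"angular":[0,0,0],"gripper":0}

```text
t: 30.45
tool_pos: [0.4702, -0.3359, 0.09]
tool_rot: [2.22, 2.219, 0.0]
contact_force: [-0.3, 0.6, 6.8]
opening: 0.0281
grip_force: 59.5
```

Request:
drive_tool:
  steps:
    - {"translation":[0,0,-0.3],"angular":[0,0,0],"gripper":0}
    - {"translation":[0,0,-0.5],"angular":[0,0,0],"gripper":0}
    - {"translation":[0,0,-0.8],"angular":[0,0,0],"gripper":0}
    - {"translation":[0,0,-0.8],"angular":[0,0,0],"gripper":0}
    - {"translation":[0,0,-0.6],"angular":[0,0,0],"gripper":0}
    - {"translation":[0.3,0,0],"angular":[0,0,0],"gripper":0}
    - {"translation":[0.6,0,0],"angular":[0,0,0],"gripper":0}
    - {"translation":[1,0.15,0],"angular":[0,0,0],"gripper":0}

```text
t: 31.45
tool_pos: [0.4742, -0.257, 0.2064]
tool_rot: [-2.221, -2.217, 0.0]
contact_force: [1.2, 0.9, -0.2]
opening: 0.0281
grip_force: 59.4
```

Request:
drive_tool:
  steps:
    - {"translation":[1,0.15,0],"angular":[0,0,0],"gripper":0}
    - {"translation":[1,0.15,0],"angular":[0,0,0],"gripper":0}
    - {"translation":[1,0.15,0],"angular":[0,0,0],"gripper":0}
    - {"translation":[1,0.15,0],"angular":[0,0,0],"gripper":0}
    - {"translation":[1,0.15,0],"angular":[0,0,0],"gripper":0}
    - {"translation":[1,0.15,0],"angular":[0,0,0],"gripper":0}
    - {"translation":[1,0.15,0],"angular":[0,0,0],"gripper":0}
    - {"translation":[1,0.15,0],"angular":[0,0,0],"gripper":0}

```text
t: 32.45
tool_pos: [0.5214, 0.0635, 0.2064]
tool_rot: [-2.218, -2.22, 0.004]
contact_force: [0.1, 0.5, -0.8]
opening: 0.0279
grip_force: 59.4
```

Request:
drive_tool:
  steps:
    - {"translation":[1,0,0],"angular":[0,0,0],"gripper":0}
    - {"translation":[0.6,0,0],"angular":[0,0,0],"gripper":0}
    - {"translation":[0.25,0,0],"angular":[0,0,0],"gripper":0}
    - {"translation":[0,0,0],"angular":[0,0,0],"gripper":0}
    - {"translation":[0,0,0],"angular":[0,0,0],"gripper":0}

```text
t: 33.08
tool_pos: [0.5231, 0.1342, 0.2081]
tool_rot: [-2.222, -2.22, 0.001]
contact_force: [-0.3, 0.2, -1.4]
opening: 0.0283
grip_force: 59.4
```

Run:
```python
from h import *
im=tray()
```

```text
[178. 182.] 84 ztop 0.1746 mid [0.5153 0.2066 0.1727] [0.5159 0.2065 0.1728]
[117. 199.] 291 ztop 0.145 mid [0.4836 0.3619 0.1431] [0.4835 0.3604 0.1429]
```

Request:
drive_tool:
  steps:
    - {"translation":[0,0.1,0.3],"angular":[0,0,0],"gripper":0}
    - {"translation":[0,0,0.5],"angular":[0,0,0],"gripper":0}
    - {"translation":[0,0,0.5],"angular":[0,0,0],"gripper":0}
    - {"translation":[0,0,0.2],"angular":[0,0,0],"gripper":0}
    - {"translation":[0,0,0.1],"angular":[0,0,0],"gripper":0}
    - {"translation":[0,0,0.05],"angular":[0,0,0],"gripper":0}
    - {"translation":[0,0,0.05],"angular":[0,0,0],"gripper":0}
    - {"translation":[0,0,0],"angular":[0,0,0],"gripper":0}

```text
t: 34.12
tool_pos: [0.5277, 0.1349, 0.1409]
tool_rot: [2.221, 2.221, 0.001]
contact_force: [-0.3, 0.1, -0.4]
opening: 0.028
grip_force: 59.3
```

Request:
drive_tool:
  steps:
    - {"translation":[0,0,0.04],"angular":[0,0,0],"gripper":0}
    - {"translation":[0,0,0],"angular":[0,0,0],"gripper":0}

```text
t: 34.38
tool_pos: [0.528, 0.1349, 0.1399]
tool_rot: [2.221, 2.221, 0.002]
contact_force: [0.2, 0.3, 3.0]
opening: 0.0282
grip_force: 59.7
```

Contact. Release and withdraw.

Request:
drive_tool:
  steps:
    - {"translation":[0,0,0],"angular":[0,0,0],"gripper":0.45}
    - {"translation":[0,0,0],"angular":[0,0,0],"gripper":0.7}
    - {"translation":[0,0,0],"angular":[0,0,0],"gripper":1}
    - {"translation":[0,0,0],"angular":[0,0,0],"gripper":1}
    - {"translation":[0,0,-0.5],"angular":[0,0,0],"gripper":1}
    - {"translation":[0,0,-1],"angular":[0,0,0],"gripper":1}
    - {"translation":[0,0,-1],"angular":[0,0,0],"gripper":1}
    - {"translation":[-0.7,0,0],"angular":[0,0,0],"gripper":1}

```text
t: 35.38
tool_pos: [0.5301, 0.1077, 0.2459]
tool_rot: [2.214, 2.219, 0.013]
contact_force: [0.3, -0.6, -0.3]
opening: 0.0855
grip_force: 0.0
```

Request:
drive_tool:
  steps:
    - {"translation":[-1,0,0],"angular":[0,0,0],"gripper":1}
    - {"translation":[-1,0,0],"angular":[0,0,0],"gripper":1}
    - {"translation":[-1,0,0],"angular":[0,0,0],"gripper":1}
    - {"translation":[-1,0,0],"angular":[0,0,0],"gripper":1}
    - {"translation":[-1,0,0],"angular":[0,0,0],"gripper":1}
    - {"translation":[0,0,0],"angular":[0,0,0],"gripper":1}
    - {"translation":[0,0,0],"angular":[0,0,0],"gripper":1}
    - {"translation":[0,0,0],"angular":[0,0,0],"gripper":1}

```text
t: 36.38
tool_pos: [0.5276, -0.0922, 0.2394]
tool_rot: [2.22, 2.223, 0.001]
contact_force: [-0.6, -0.3, 0.1]
opening: 0.0854
grip_force: 0.0
```

Run:
```python
from h import *
im=tray()
from station import ctrl
s=ctrl.get_image("side")["color"];cv2.imwrite("pics/f.png",np.hstack([cv2.resize(s[120:320,180:380,::-1],(400,400)),cv2.resize(im["color"][140:240,100:200,::-1],(400,400))]))
```

```text
[209. 178.] 116 ztop 0.1667 mid [0.5256 0.1338 0.1649] [0.5267 0.1346 0.1645]
[178. 182.] 82 ztop 0.1744 mid [0.5156 0.2068 0.173 ] [0.516  0.2068 0.1726]
[147. 192.] 134 ztop 0.1611 mid [0.4963 0.2826 0.1594] [0.4964 0.2828 0.1589]
[118. 199.] 341 ztop 0.1445 mid [0.4835 0.3577 0.1424] [0.4837 0.3574 0.1426]
[155. 385.] 19 ztop 0.2947 mid [0.1044 0.2099 0.2922] [0.1041 0.2099 0.2926]
```

View pics/f.png

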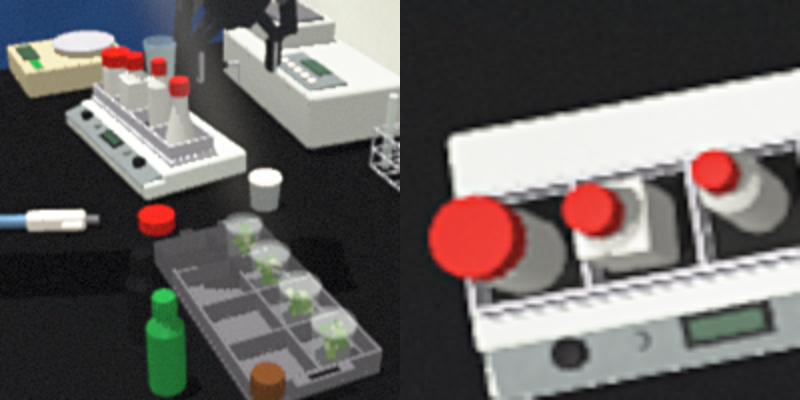

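All four containers stand in order in the tray. Cap tops are at 0.144, 0.160, 0.174 and 0.166, so every underside is on the tray floor. Offsets from the place centres are within about 7 mm, and the cups haven't moved. Handing in.

```bash
python3 -c "
from station import ctrl
print(ctrl.finish_job())"
```

```text
the job is handed in; nothing more can be done
None
```

The job is handed in: wide jar, square bottle, slim bottle and conical flask stand upright in the shaker tray in their original left-to-right order, each within about 7 mm of its place centre, with all four cups still in the rack; the hand-in gave no verdict.

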